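Feed one bearing and push it into the empty bay

TASK

With the fingertips, press the plunger of the bearing feeder all the way in once and let it spring fully back, so that it ejects one ball bearing from the magazine onto the deck. Then push that bearing sideways along the deck until it lies wholly inside the empty bay. Do not lift it off the deck or tip it, feed no second one, and leave the bearing already in the other bay and the things around the feeder undisturbed.

Things in the scene. Friction and masses are not known exactly. Their poses are not given: they have to be found in the camera images.
- feeder: Fixed feeder of plain aluminium, flat on the bench. Origin on the bench under the magazine axis; x = direction in which the plunger is pressed and the bearing comes out, y = to the left of that, z up. Top of base plate and deck at z = 8 mm: base x -112 to 30, 64 mm wide; deck x 20 to 90, 216 mm wide, with a fence (inner face x = 82, top z = 16 mm).
- plunger (a joint): Travel of the plunger (m) along the feeder's +x: 0 = out (at rest), 0.058 = fully in, at its hard stop. A spring resists with 2.5 N at rest to 5.5 N fully in, plus light damping, and drives it back out when released.
- push_pad (a point): Centre of the outer (-x) face of the plunger's black upright push pad, pressed towards the feeder's +x. Pad 36 mm wide in y, 8 mm thick, from 11 to 44 mm above the bench. This point is 30 mm above the bench, in line with the magazine axis, and moves with the plunger; at rest at x = -94, y = 0 mm in the feeder frame. The guides beside the plunger reach 14 mm above the bench.
- magazine_axis (a point): Point on the deck (8 mm above the bench) on the vertical axis of the magazine, above the feeder's origin. Magazine: open-topped square tower, outside 45 x 45 mm, top 56 mm above the bench, exit slot at the foot of its +x face. A full stroke leaves the fed bearing about 57 mm ahead of this point (feeder x), y = 0.
- empty_bay (a point): Centre of the floor of the empty bay, on the deck, marked by a flat dark disc of diameter 30 mm. The bays lie at both ends of the deck, centres at feeder x = 57, y = +77.5 and -77.5 mm; each is open towards y = 0, 50 mm wide in x, 45 mm deep in y (|y| 55 to 100 mm), with walls and end stop 8 mm high above the deck. The empty one may be either.
- bearing_1: The lowest bearing of the stack, the one that is fed. Steel ball bearing, diameter 35 mm, 11 mm thick, 45 g nominal, lying flat; origin at the centre of its underside.
- bearing_2: Second bearing of the stack, same size; must stay in the magazine (it drops by one bearing thickness when the plunger returns).
- bearing_3: Third and top bearing of the stack, same size; must stay in the magazine.
- spare_bearing: Same kind of bearing, already lying in the centre of the other bay; leave it there.
- jar: White plastic jar, diameter 49 mm, 42 mm high, standing beside the plunger on the feeder's +y side; origin at the centre of its underside. Bystander.
- screwdriver: Screwdriver with blue handle, 148 mm long, 28 mm thick, lying beside the plunger on the feeder's -y side, roughly along the feeder's x; origin under its middle, on the bench. Bystander.
- cal_block: Aluminium block 45 x 60 x 28 mm standing beyond the fence; origin at the centre of its underside. Bystander.
Things that resemble listed ones, but are neither listed nor needed, are in the scene too. What is shaped like the bearing_3 but turquoise is not meant.

How it is judged:
By the outcome, as a careful person would: the job done as asked, in the order asked, and still so for the second after the job is handed in, with the robot touching nothing.
It also fails if it takes over 48 s, if anything falls off the work surface, if the arm or the gripper's body presses on something with over 40 N, if the wrist force passes 120 N, or if a joint passes its speed limit or range.

ROBOT

A 7-joint arm with a two-finger parallel gripper is mounted at the origin on a cart in front of the work surface, level with it; the furniture and walls round the work are solid. World frame = base frame: x ahead of the robot, y to its left, z up, the work surface at z = 0. Lengths are in m, angles in rad, forces in N, time in s.
With the tool pointing down it reaches from about 0.425 to 0.875 m from the base axis. Payload 4.7 kg.
Tool frame: the origin (TCP) lies at the very end of the fingers, on their centre line; the grasp point (between the pads) lies 19 mm behind it; z points along the fingers, y is the line along which they close (so a half turn about z gives the same grasp; the last joint's range is limited). The gripper opens to 87 mm and grips with 3 to 60 N. Pads are 19 mm wide; open, the fingers measure 117 mm over their backs; the gripper's body (75 mm by 190 mm) begins 51 mm behind the grasp point.
Start: joints at [1.276, 0.321, -0.07, 1.45, 0.023, 1.371, -0.057], TCP at [0.198, -0.619, 0.223] pointing down, gripper open.
Joint ranges: [-2.86, 2.86], [-0.3, 2.09], [-1.38, 1.24], [0.06, 2.45], [-1.56, 4.7], [0.09, 2.05], [-2.69, 2.69]. Speed limits (rad/s): [2.57, 2.57, 3.14, 3.14, 3.14, 3.14, 3.14].

INTERFACE

Orientations are given as a rotation vector (axis times angle).
In Python, from bench import ctrl gives the robot as it stands.
- The arm moves only by the shell command python3 -m jog 'ROWS' [FORCE]. ROWS is JSON, a list that holds one entry, the list of rows, each a list of 7 numbers: the shift along the tool's x, y, z in mm, then the turn, a rotation vector about the tool's x, y, z in degrees, then the finger opening in mm, from 0 to 87. A call has 1 to 10 rows; each row is the pose to reach, as a shift and turn from the pose commanded when the call began, along the tool's axes at that moment; what a row does not reach only later rows make up. A row lasts 1/10 s, in which the tool goes at most 50 mm and 8.59 degrees, less where a joint would pass 70% of its speed; a pose out of reach is approached as far as the arm can. A call with a gripper value outside its range is refused whole. The fingers move at their own pace and stop on an object; FORCE is the grip in N (left out, the last holds). Time passes only in rows, so rows that repeat a pose let the fingers close. It gives the time, the measured TCP pose, the force, the opening and the grip force at its end, in the units of the state.
- ctrl.get_state(): the state, without advancing time (a new reading comes with each control period).
- ctrl.get_image(name): name is "side" or "top" or "wrist"; returns a dict with "image" (480x640x3 uint8, red, green, blue), "depth" (480x640 float32, m along the optical axis (not along the pixel's ray), 0 where there is no reading), "fov_y" (degrees; the focal length in pixels is half the picture's height over the tangent of half this angle, whatever the lens; pixels are square), "cx", "cy" (the principal point, pixels), "rvec" (rotation vector, rad) and "tvec" (3), from world to camera coordinates, as OpenCV has them. Camera axes: x right, y down, z forward; pixel columns grow to the right and rows downward; lengths in m; the calibration is good to about 2 mm. A picture is of the moment at which its call begins.
- ctrl.close_job(): hands the job in; it is judged then, once.
The state is a dict: "time": time; "joint_positions": joint angles; "qd": joint speeds; "joint_torque": joint torques, N m; "position": TCP position; "tool_rot": TCP orientation; "ft_force": force on the tool from outside, world axes, zero at the start; "torque": the same for the moment, N m; "grip_width": opening from 0.0 (shut) to 1.0 (fully open); "grip_force": force on a finger pad.
Only numpy, scipy, OpenCV 4.12 (cv2) and the standard library are available. Lean on these libraries where they do the work, as an engineer would, in place of code of your own. Each camera call takes 0.05 s, during which the arm holds its last target. There are 200 camera calls.

## Working session

There is one attempt and no reset: what is moved stays moved. The work goes in short steps, Python scripts to look and compute and a shell command to move; the robot and the scene stay as the last step left them, time stands still between calls to the robot, and variables do not carry over. Pictures are saved under pics/ and viewed, at most 10 in all, crops included, and the job is handed in when it is done.

```bash
mkdir -p pics; cat > h.py <<'E'
import numpy as np,cv2
from bench import ctrl
def cam(n):
    d=ctrl.get_image(n); f=240/np.tan(np.radians(d["fov_y"])/2)
    d["f"]=f; d["R"]=cv2.Rodrigues(np.array(d["rvec"],float))[0]; d["t"]=np.array(d["tvec"],float).ravel(); return d
def ray(d,u,v,z):
    c=-d["R"].T@d["t"]; r=d["R"].T@np.array([(u-d["cx"])/d["f"],(v-d["cy"])/d["f"],1]); return c+r*(z-c[2])/r[2]
def cloud(d):
    v,u=np.mgrid[:480,:640]; Z=d["depth"]
    P=np.stack([(u-d["cx"])/d["f"]*Z,(v-d["cy"])/d["f"]*Z,Z],-1); return (P-d["t"])@d["R"]
def save(d,n,crop=None,s=1):
    im=d["image"][:,:,::-1]
    if crop: a,b,c,e=crop; im=im[b:e,a:c]
    cv2.imwrite(f"pics/{n}.png",cv2.resize(im,None,fx=s,fy=s,interpolation=cv2.INTER_CUBIC))
E
python3 - <<'E'
from h import *
import pickle
for n in("top","side"):
    d=cam(n); save(d,n); pickle.dump(d,open(n+".pkl","wb")); print(n,-d["R"].T@d["t"],d["f"])
s=ctrl.get_state();print(s["position"],s["tool_rot"],s["time"])
E
```

```text
top [0.50163673 0.03889223 0.89882307] 609.5640029608716
side [0.35874037 0.71239636 0.49105719] 440.12608563347817
[ 0.19732873 -0.61879141  0.22155199] [-3.10252009e+00 -4.82861418e-01  5.76017680e-04] 0.1
```

View pics/top.png

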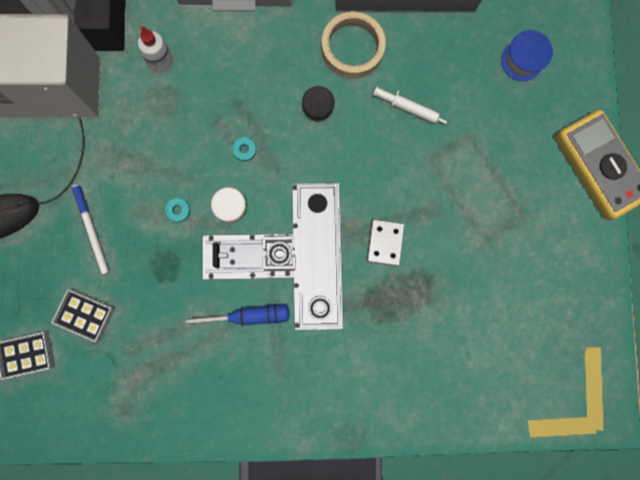

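View pics/side.png

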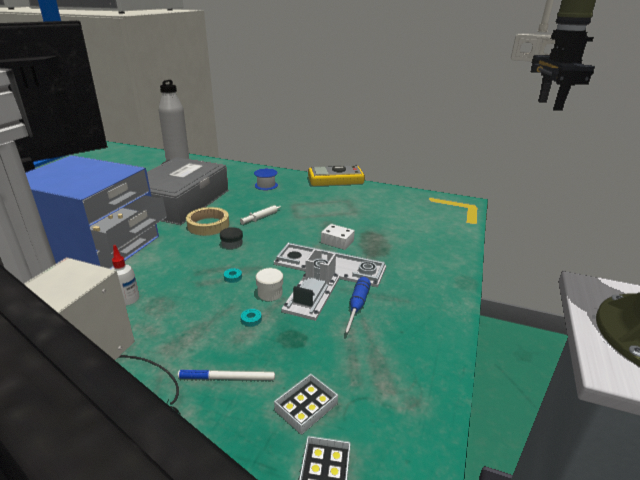

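The top view shows the feeder at (270,256): push pad at (217,255), magazine at (279,253), dark disc (empty bay) at (317,203), and spare bearing at (319,307). The jar is at (228,204) and the screwdriver at (240,316). The turquoise rings at (177,210) and (244,149) and the black puck at (318,103) are decoys.

```bash
python3 - <<'E'
from h import *
import pickle
d=pickle.load(open("top.pkl","rb")); im=d["image"]; P=cloud(d)
g=cv2.cvtColor(im,cv2.COLOR_RGB2GRAY)
def blob(x0,y0,x1,y1,m):
    M=np.zeros(g.shape,np.uint8); M[y0:y1,x0:x1]=m[y0:y1,x0:x1]*255
    c=max(cv2.findContours(M,0,2)[0],key=cv2.contourArea); r=cv2.minAreaRect(c); return r
disc=blob(300,188,335,220,g<70); print("disc",disc); D=ray(d,*disc[0],.008)
pad=blob(205,240,226,270,g<70); print("pad",pad); K=ray(d,*pad[0],.044)
h=cv2.HoughCircles(g[290:325,300:340],cv2.HOUGH_GRADIENT,1,20,param1=100,param2=10,minRadius=9,maxRadius=14);print("spare",h)
S=ray(d,h[0,0,0]+300,h[0,0,1]+290,.019)
# deck rect outline
hsv=cv2.cvtColor(im,cv2.COLOR_RGB2HSV); al=(hsv[...,1]<50)&(g>110)
dk=blob(291,175,350,335,al); print("deck",dk); C=[ray(d,*p,.010) for p in cv2.boxPoints(dk)]; print(np.round(C,4))
y=(D-S)[:2]; print("D",D,"S",S,"dist",np.hypot(*y)); y/=np.hypot(*y); 
x=np.array([y[1],-y[0]]); print("x",x,"yaw",np.degrees(np.arctan2(x[1],x[0])))
O=(D[:2]+S[:2])/2-.057*x
print("origin",O,"padtop",K,"pad in feeder",(K[:2]-O)@x,(K[:2]-O)@y, "padheight",P[250:262,212:220,2].max())
tw=(P[...,2]>.048)&(P[...,2]<.064); tw[:235]=0;tw[275:]=0;tw[:,:260]=0;tw[:,300:]=0
Q=P[tw][:,:2]; F=(Q-O); print("tower",len(Q),(F@x).min(),(F@x).max(),(F@y).min(),(F@y).max())
for n,b,hh in(("jar",(205,180,255,228),.02),("sd",(180,300,292,335),.008)):
    m=P[b[1]:b[3],b[0]:b[2]]; q=m[m[...,2]>hh]; F=q[:,:2]-O; print(n,(F@x).min(),(F@x).max(),(F@y).min(),(F@y).max(),q[:,2].max())
save(d,"crop",(190,170,350,340),3.5)
E
```

```text
disc ((317.5, 203.0), (16.0, 17.0), 90.0)
pad ((215.5, 255.0), (24.0, 5.0), 90.0)
spare [[[19.5 17.5  9.6]]]
deck ((320.0, 256.5), (147.0, 58.0), 90.0)
[[ 0.696   0.041   0.01  ]
 [ 0.6955 -0.0453  0.01  ]
 [ 0.4788 -0.0409  0.01  ]
 [ 0.48    0.0429  0.01  ]]
D [0.66594532 0.00198069 0.008     ] S [0.51159372 0.00170738 0.019     ] dist 0.15435183592677337
x [ 0.0017707  -0.99999843] yaw -89.89854627413438
origin [0.58866859 0.05884394] padtop [0.58636358 0.14754929 0.044     ] pad in feeder -0.08870928528876451 -0.002147936907451181 padheight 0.8988230656043402
tower 334 -0.021932221181694515 0.021473736356360348 -0.022390850362178024 0.02282321600932185
jar -0.09616219510095958 0.019797576061212064 -0.08706705291654962 0.09596345601922505 0.8988230656043402
sd -0.1343982040781827 0.019797576061212064 -0.10039522379024224 -0.0709577216350777 0.8988230656043402
```

View pics/crop.png

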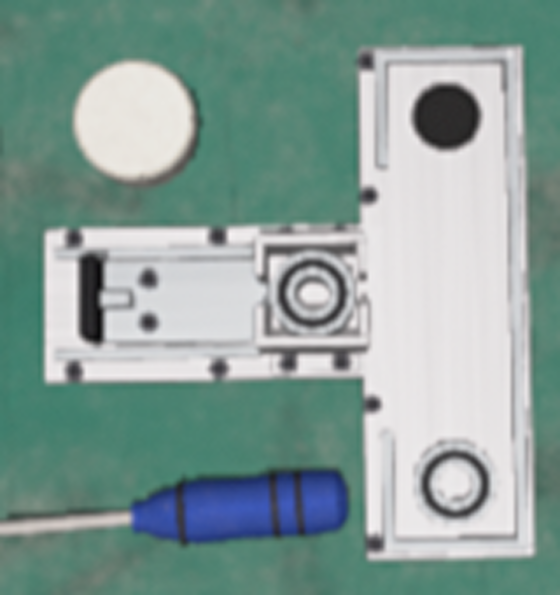

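The empty bay is at feeder +y (world +x), marked by the dark disc at (317,203). The other bay, at (319,307), holds the spare. The crop confirms both, and the turquoise rings aren't in it. Next I'll work out the moves to a pose behind the pad.

```bash
cat >> h.py <<'E'
from scipy.spatial.transform import Rotation as Ro
YAW=np.radians(-89.2); XF=np.array([np.cos(YAW),np.sin(YAW),0]); YF=np.array([-XF[1],XF[0],0])
O=np.array([.5885,.0586,0]); RT=np.stack([YF,XF,[0,0,-1]],1)
def W(x,y,z): return O+XF*x/1e3+YF*y/1e3+np.array([0,0,z/1e3])
def go(w):
    s=ctrl.get_state(); R=Ro.from_rotvec(s["tool_rot"]).as_matrix()
    print("shift",np.round(R.T@(w-s["position"])*1e3,1),"turn",np.round(np.degrees(Ro.from_matrix(R.T@RT).as_rotvec()),2))
def st():
    s=ctrl.get_state(); p=s["position"]-O; print("t",s["time"],"feeder mm",np.round([p@XF*1e3,p@YF*1e3,p[2]*1e3],1),"F",np.round(s["ft_force"],1),"w",s["grip_width"])
E
python3 - <<'E'
from h import *
go(np.array([.52,-.25,.2])); go(W(-122,0,150))
E
```

```text
shift [ 419.5 -253.2   22. ] turn [-0.1   0.02 16.89]
shift [ 614.  -643.1   72.6] turn [-0.1   0.02 16.89]
```

```bash
python3 -m jog '[[[42,-25,2,0,0,0,0],[84,-50,4,0,0,4,0],[126,-76,7,0,0,8,0],[168,-101,9,0,0,12,0],[210,-127,11,0,0,16.9,0],[252,-152,13,0,0,16.9,0],[294,-177,15,0,0,16.9,0],[336,-203,18,0,0,16.9,0],[378,-228,20,0,0,16.9,0],[420,-253,22,0,0,16.9,0]]]' 20; python3 - <<'E'
from h import *
st(); go(W(-122,0,130))
E
```

```text
time: 1.1
position: [0.5215, -0.2489, 0.2002]
tool_rot: [3.141, 0.021, -0.001]
ft_force: [1.1, -0.7, -0.7]
grip_width: 0.172
grip_force: 0.0
t 1.1 feeder mm [306.6 -71.3 200.2] F [ 1.1 -0.7 -0.7] w 0.17224761045274062
shift [  71.2 -428.6   70.1] turn [ 0.01  0.03 -0.02]
```

```bash
python3 -m jog '[[[8,-45,0,0,0,0,0],[16,-90,0,0,0,0,0],[24,-135,10,0,0,0,0],[32,-180,20,0,0,0,0],[40,-225,30,0,0,0,0],[48,-270,40,0,0,0,0],[56,-315,50,0,0,0,0],[64,-360,60,0,0,0,0],[71,-405,65,0,0,0,0],[71,-429,70,0,0,0,0]]]'; python3 - <<'E'
from h import *
st(); go(W(-122,0,27)); d=cam("top"); save(d,"a",(170,160,350,340),3); d=cam("wrist"); save(d,"w")
E
```

```text
time: 2.1
position: [0.5849, 0.1845, 0.1298]
tool_rot: [-3.139, -0.029, 0.002]
ft_force: [-0.3, 1.0, 1.3]
grip_width: 0.002
grip_force: 0.0
t 2.1 feeder mm [-125.9   -1.8  129.8] F [-0.3  1.   1.3] w 0.0015233999876447387
shift [  1.9   4.2 102.8] turn [-0.15  0.06  0.26]
```

View pics/w.png

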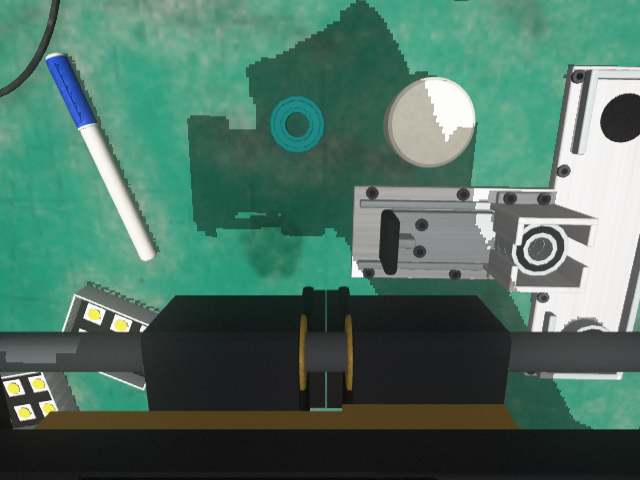

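The wrist view shows the pad at (390,240), ahead of the closed fingers along tool +y, with the jar at (430,120) clear of the path. I'll descend and press.

```bash
python3 -m jog '[[[2,0,40,0,0,0,0],[2,2,75,0,0,0,0],[2,3,95,0,0,0,0],[2,4,103,0,0,0,0],[2,4,103,0,0,0,0],[2,8,103,0,0,0,0],[2,12,103,0,0,0,0],[2,16,103,0,0,0,0],[2,20,103,0,0,0,0],[2,20,103,0,0,0,0]]]'; python3 - <<'E'
from h import *
st()
E
```

```text
time: 3.2
position: [0.5889, 0.16, 0.0286]
tool_rot: [-3.14, -0.021, -0.003]
ft_force: [0.5, 1.7, 2.1]
grip_width: 0.008
grip_force: 1.2
t 3.2 feeder mm [-101.4    1.8   28.6] F [0.5 1.7 2.1] w 0.0077879001850410245
```

```bash
python3 -m jog '[[[0,4,0,0,0,0,0],[0,8,0,0,0,0,0],[0,12,0,0,0,0,0],[0,16,0,0,0,0,0],[0,20,0,0,0,0,0],[0,20,0,0,0,0,0]]]' 30; python3 - <<'E'
from h import *
st(); d=cam("top"); save(d,"b",(170,160,350,340),3)
E
```

```text
time: 3.8
position: [0.589, 0.1413, 0.0285]
tool_rot: [-3.139, -0.023, -0.003]
ft_force: [0.6, 4.2, 2.9]
grip_width: 0.003
grip_force: 2.4
t 3.8 feeder mm [-82.7   1.7  28.5] F [0.6 4.2 2.9] w 0.0027600695031036004
```

View pics/b.png

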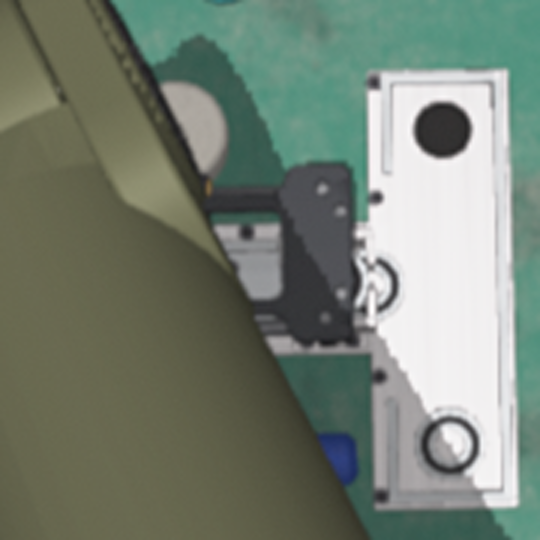

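The bearing is emerging at crop (378,287), about 18 mm out, so the pad is in contact. I'll keep pressing.

```bash
python3 -m jog '[[[0,5,0,0,0,0,0],[0,10,0,0,0,0,0],[0,15,0,0,0,0,0],[0,20,0,0,0,0,0],[0,25,0,0,0,0,0],[0,30,0,0,0,0,0],[0,33,0,0,0,0,0],[0,35,0,0,0,0,0],[0,35,0,0,0,0,0]]]'; python3 -c "
from h import *
st()"; python3 -m jog '[[[0,1,0,0,0,0,0],[0,2,0,0,0,0,0],[0,3,0,0,0,0,0],[0,3,0,0,0,0,0],[0,3,0,0,0,0,0]]]'; python3 -c "
from h import *
st()"
```

```text
time: 4.75
position: [0.5893, 0.1069, 0.0285]
tool_rot: [-3.138, -0.024, -0.003]
ft_force: [0.9, 6.2, 4.0]
grip_width: -0.0
grip_force: 3.0
t 4.75 feeder mm [-48.3   1.5  28.5] F [0.9 6.2 4. ] w -0.0004555812972274398
time: 5.25
position: [0.5893, 0.1044, 0.0285]
tool_rot: [-3.138, -0.025, -0.003]
ft_force: [0.1, 6.0, 5.0]
grip_width: 0.004
grip_force: 3.4
t 5.25 feeder mm [-45.8   1.4  28.5] F [0.1 6.  5. ] w 0.0038000396230468566
```

```bash
python3 -m jog '[[[0,1,0,0,0,0,0],[0,2,0,0,0,0,0],[0,2,0,0,0,0,0],[0,2,0,0,0,0,0]]]'; python3 -m jog '[[[0,1,0,0,0,0,0],[0,1,0,0,0,0,0],[0,1,0,0,0,0,0]]]'; python3 -m jog '[[[0,1,0,0,0,0,0],[0,1,0,0,0,0,0],[0,1,0,0,0,0,0]]]';
```

```text
time: 5.65
position: [0.5893, 0.1041, 0.0286]
tool_rot: [-3.136, -0.026, -0.003]
ft_force: [-0.1, 9.2, 2.9]
grip_width: 0.007
grip_force: 4.6
time: 5.95
position: [0.5893, 0.1041, 0.0286]
tool_rot: [-3.135, -0.027, -0.004]
ft_force: [0.2, 10.7, 2.9]
grip_width: 0.004
grip_force: 5.4
time: 6.25
position: [0.5893, 0.1041, 0.0286]
tool_rot: [-3.134, -0.028, -0.004]
ft_force: [0.9, 12.2, 2.8]
grip_width: 0.003
grip_force: 6.1
```

The position is stuck while the force climbs, so the plunger is on its hard stop. I'll retract fully.

```bash
python3 -m jog '[[[0,-6,0,0,0,0,0],[0,-14,0,0,0,0,0],[0,-22,0,0,0,0,0],[0,-30,0,0,0,0,0],[0,-38,0,0,0,0,0],[0,-46,0,0,0,0,0],[0,-54,0,0,0,0,0],[0,-62,0,0,0,0,0],[0,-72,0,0,0,0,0],[0,-80,0,0,0,0,0]]]'; python3 -m jog '[[[0,0,20,0,0,0,0],[0,-5,-20,0,0,0,0],[0,-5,-60,0,0,0,0],[0,-5,-100,0,0,0,0],[0,-5,-100,0,0,0,0]]]'; python3 - <<'E'
from h import *
st(); go(W(57,-38,110)); d=cam("top"); save(d,"c",(170,160,350,340),3); d=cam("side"); save(d,"s",(220,210,420,360),3)
E
```

```text
time: 7.25
position: [0.5873, 0.1777, 0.0272]
tool_rot: [3.141, 0.022, -0.002]
ft_force: [-0.6, -0.8, -0.6]
grip_width: 0.006
grip_force: 0.0
time: 7.75
position: [0.5913, 0.1842, 0.1338]
tool_rot: [-3.139, -0.022, -0.016]
ft_force: [-0.4, 0.2, 0.2]
grip_width: 0.002
grip_force: 0.0
t 7.75 feeder mm [-125.5    4.6  133.8] F [-0.4  0.2  0.2] w 0.0023355310792574544
shift [-42.8 182.6  23. ] turn [-0.11 -0.58 -0.  ]
```

View pics/s.png

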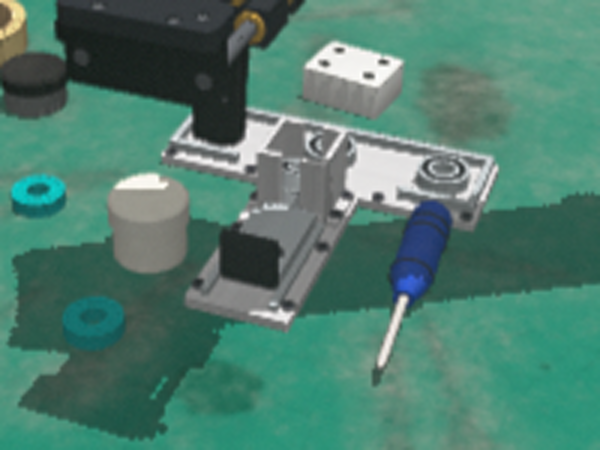

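View pics/c.png

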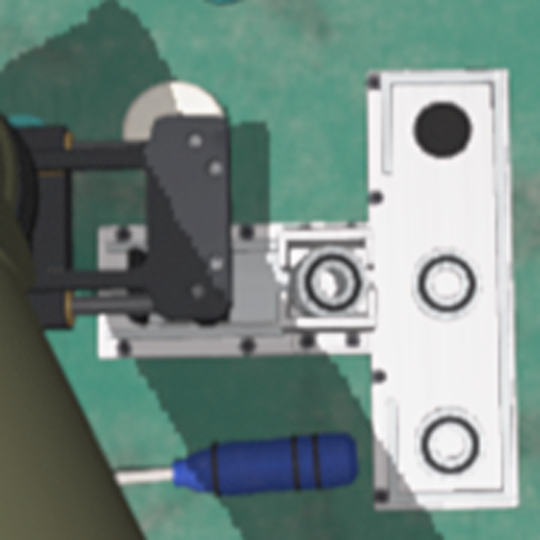

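The pad sprang back and exactly one bearing was fed, at crop (447,284), i.e. y≈0 and x≈57. The stack, spare, jar and screwdriver are unmoved. Next I'll go to the -y side of the bearing with the fingers opened 12 mm, to cradle it.

```bash
python3 -m jog '[[[-10,40,0,0,-0.5,0,12],[-20,80,0,0,-0.5,0,12],[-30,120,5,0,-0.5,0,12],[-43,160,15,0,-0.5,0,12],[-43,183,23,0,-0.5,0,12],[-43,183,23,0,-0.5,0,12],[-43,183,23,0,-0.5,0,12]]]'; python3 - <<'E'
from h import *
st(); go(W(57,-39,50)); go(W(57,-39,12))
E
```

```text
time: 8.55
position: [0.5462, -0.0012, 0.1031]
tool_rot: [-3.141, -0.02, 0.018]
ft_force: [0.4, 0.9, -1.1]
grip_width: 0.135
grip_force: 0.0
t 8.55 feeder mm [ 59.2 -43.1 103.1] F [ 0.4  0.9 -1.1] w 0.1347167487645893
shift [ 4.7 -2.2 53. ] turn [-0.04  0.66 -0.07]
shift [ 5.2 -2.2 91. ] turn [-0.04  0.66 -0.07]
```

```bash
python3 -m jog '[[[5,-2,30,0,0.6,0,12],[5,-2,55,0,0.6,0,12],[5,-2,55,0,0.6,0,12],[5,-2,55,0,0.6,0,12],[5,-2,55,0,0.6,0,12]]]'; python3 - <<'E'
from h import *
st(); go(W(57,-39,12)); d=cam("wrist"); save(d,"w2")
E
```

```text
time: 9.05
position: [0.5529, 0.0019, 0.0508]
tool_rot: [-3.141, -0.024, -0.006]
ft_force: [0.5, 0.4, -0.1]
grip_width: 0.139
grip_force: 0.0
t 9.05 feeder mm [ 56.2 -36.4  50.8] F [ 0.5  0.4 -0.1] w 0.1390140245145653
shift [-2.8  0.8 38.8] turn [-0.01 -0.22  0.07]
```

View pics/w2.png

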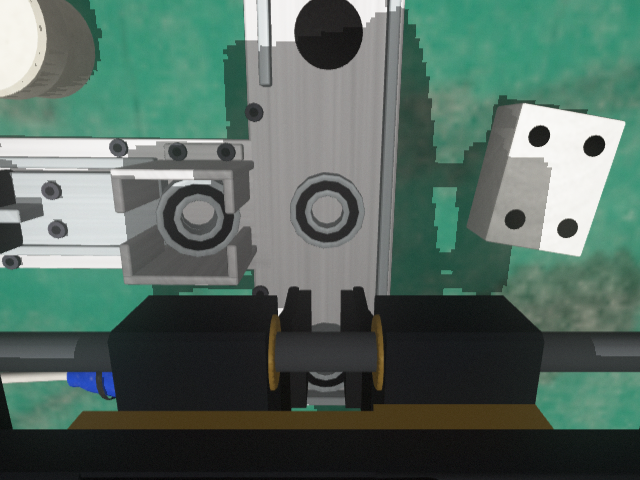

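The fed bearing at (327,210) is in line with both the finger gap at (327,345) and the disc at (328,32). I'll descend, then push in steps.

```bash
python3 -m jog '[[[-3,1,10,0,0,0,12],[-3,1,20,0,0,0,12],[-3,1,30,0,0,0,12],[-3,1,36,0,0,0,12],[-3,1,38,0,0,0,12],[-3,1,38,0,0,0,12],[-3,1,38,0,0,0,12]]]'; python3 - <<'E'
from h import *
st()
E
```

```text
time: 9.8
position: [0.5492, -0.0001, 0.0117]
tool_rot: [-3.141, -0.022, -0.003]
ft_force: [0.5, 0.9, -0.4]
grip_width: 0.139
grip_force: 0.0
t 9.8 feeder mm [ 58.2 -40.1  11.7] F [ 0.5  0.9 -0.4] w 0.13948207902991283
```

```bash
python3 -m jog '[[[5,0,0,0,0,0,12],[10,0,0,0,0,0,12],[14,0,0,0,0,0,12],[18,0,0,0,0,0,12],[22,0,0,0,0,0,12],[26,0,0,0,0,0,12],[30,0,0,0,0,0,12],[34,0,0,0,0,0,12],[38,0,0,0,0,0,12],[42,0,0,0,0,0,12]]]';  python3 -m jog '[[[4,0,0,0,0,0,12],[8,0,0,0,0,0,12],[12,0,0,0,0,0,12],[16,0,0,0,0,0,12],[20,0,0,0,0,0,12],[24,0,0,0,0,0,12],[28,0,0,0,0,0,12],[31,0,0,0,0,0,12],[33,0,0,0,0,0,12],[33,0,0,0,0,0,12]]]'; python3 - <<'E'
from h import *
st(); d=cam("wrist"); save(d,"w3"); d=cam("top"); save(d,"e",(170,160,350,340),3)
E
```

```text
time: 10.8
position: [0.5912, 0.0003, 0.0115]
tool_rot: [3.141, 0.022, 0.003]
ft_force: [-0.4, 0.3, 0.5]
grip_width: 0.135
grip_force: 0.3
time: 11.8
position: [0.6242, 0.0009, 0.0116]
tool_rot: [-3.141, -0.022, -0.003]
ft_force: [-0.5, 0.4, -0.6]
grip_width: 0.139
grip_force: 0.0
t 11.8 feeder mm [58.2 34.9 11.6] F [-0.5  0.4 -0.6] w 0.13912376988659383
```

View pics/w3.png

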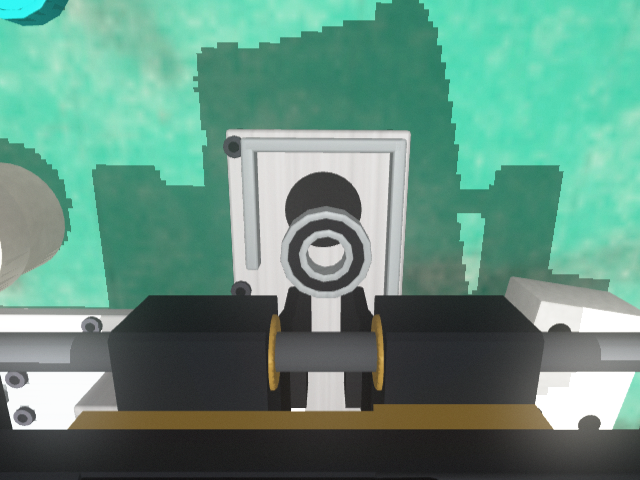

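The bearing at (326,252) is well cradled and closing on the disc at (323,210). I'll measure the remaining distance.

```bash
python3 - <<'E'
from h import *
d=cam("wrist")
for n,u,v,z in(("bearing",326,252,.019),("disc",323,210,.008),("stop inner",325,152,.016)):
    p=ray(d,u,v,z)-O; print(n,np.round([p@XF*1e3,p@YF*1e3],1))
E
```

```text
bearing [58.4 61.8]
disc [57.2 75.7]
stop inner [58.  98.4]
```

```bash
python3 -m jog '[[[3,0,0,0,0,0,12],[6,0,0,0,0,0,12],[9,0,0,0,0,0,12],[11,0,0,0,0,0,12],[13,0,0,0,0,0,12],[14,0,0,0,0,0,12],[14,0,0,0,0,0,12],[14,0,0,0,0,0,12]]]'; python3 -m jog '[[[-5,0,0,0,0,0,12],[-13,0,0,0,0,0,12],[-22,0,0,0,0,0,12],[-30,0,0,0,0,0,12],[-30,0,-20,0,0,0,12],[-30,0,-60,0,0,0,12],[-30,0,-100,0,0,0,12],[-60,0,-130,0,0,0,12],[-100,0,-150,0,0,0,12],[-100,0,-150,0,0,0,12]]]'; python3 - <<'E'
from h import *
st(); d=cam("top"); save(d,"f",(170,160,350,340),3)
E
```

```text
time: 12.75
position: [0.6379, 0.001, 0.0116]
tool_rot: [3.141, 0.022, 0.003]
ft_force: [-0.6, -0.6, -0.6]
grip_width: 0.142
grip_force: 0.0
time: 13.75
position: [0.5352, -0.0003, 0.1646]
tool_rot: [3.138, 0.022, 0.007]
ft_force: [-0.0, -0.6, -0.4]
grip_width: 0.142
grip_force: 0.0
t 13.75 feeder mm [ 58.1 -54.1 164.6] F [-0.  -0.6 -0.4] w 0.1418301232161218
```

View pics/f.png

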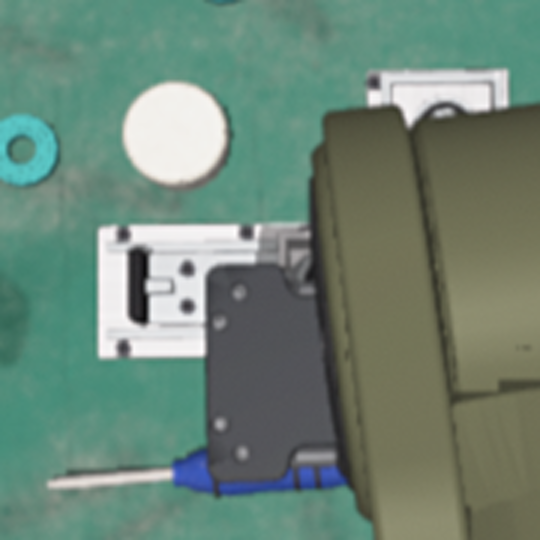

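The arm hides the bay, with only the bearing's top edge visible at crop (443,105). That was my tenth view, so I'll clear the arm and check numerically.

```bash
python3 -m jog '[[[-20,40,0,0,0,0,12],[-30,80,0,0,0,0,12],[-30,120,0,0,0,0,12],[-30,160,0,0,0,0,12],[-30,200,0,0,0,0,12],[-30,240,0,0,0,0,12],[-30,280,0,0,0,0,12],[-30,280,0,0,0,0,12]]]'; python3 - <<'E'
from h import *
import pickle
st(); d=cam("top"); d0=pickle.load(open("top.pkl","rb"))
g=cv2.cvtColor(d["image"],cv2.COLOR_RGB2GRAY)
def fy(u,v,z): p=ray(d,u,v,z)-O; return np.round([p@XF*1e3,p@YF*1e3],1)
for n,(a,b) in(("fed",(299,186)),("spare",(301,290))):
    m=(g[b:b+36,a:a+38]<90).astype(np.uint8)*255
    big=[c for c in cv2.findContours(m,0,2)[0] if cv2.contourArea(c)>60]
    for c in big:
        (u,v),r=cv2.minEnclosingCircle(c); print(n,u+a,v+b,r,fy(u+a,v+b,.019))
for n,im in(("now",d["image"]),("start",d0["image"])):
    hsv=cv2.cvtColor(im,cv2.COLOR_RGB2HSV)
    for k,m in(("blue",cv2.inRange(hsv,(105,120,50),(130,255,255))),("jar",cv2.inRange(hsv,(0,0,200),(40,50,255))),("pad",cv2.inRange(cv2.cvtColor(im,cv2.COLOR_RGB2GRAY),0,70))):
        x0,y0,x1,y1={"blue":(180,295,292,335),"jar":(205,180,255,228),"pad":(205,240,226,270)}[k]
        M=cv2.moments(m[y0:y1,x0:x1],True); print(n,k,round(M["m10"]/M["m00"]+x0,1),round(M["m01"]/M["m00"]+y0,1),M["m00"])
df=cv2.absdiff(d["image"],d0["image"]).max(2)
print("diff cal",df[215:270,360:410].mean(),"tower",df[235:272,262:295].mean(),"spare",df[290:326,301:339].mean())
E
```

```text
time: 14.6
position: [0.5095, -0.2886, 0.1594]
tool_rot: [3.139, 0.006, -0.001]
ft_force: [-0.3, 0.5, -0.6]
grip_width: 0.137
grip_force: 0.0
t 14.6 feeder mm [346.  -83.9 159.4] F [-0.3  0.5 -0.6] w 0.1372589172688401
fed 318.1428565979004 202.7142848968506 8.950075149536133 [58.2 75. ]
now blue 259.5 314.7 880.0
now jar 227.7 203.8 855.0
now pad 215.5 254.6 136.0
start blue 259.5 314.7 884.0
start jar 227.7 203.8 835.0
start pad 215.5 254.6 136.0
diff cal 6.639636363636364 tower 26.164619164619165 spare 7.283625730994152
```

```bash
python3 - <<'E'
from h import *
R=[]
for i in range(3):
    d=cam("top"); g=cv2.cvtColor(d["image"],cv2.COLOR_RGB2GRAY); r=[]
    for a,b in((303,188),(304,292)):
        p=g[b:b+30,a:a+31]; 
        for T in(100,130):
            m=(p<T).astype(np.uint8); n,l,s,c=cv2.connectedComponentsWithStats(m,connectivity=8)
            k=1+np.argmax(s[1:,4]); x,y,w,h,A=s[k]; q=ray(d,x+a+(w-1)/2,y+b+(h-1)/2,.019); cc=ray(d,c[k][0]+a,c[k][1]+b,.019)
            r.append((T,w,h,A,np.round(1e3*np.array([q@YF,cc@YF,cc@XF]),1)))
    R=r
for r in R: print(r)
E
```

```text
(100, np.int32(19), np.int32(18), np.int32(77), array([664.6, 664.4,   7.9]))
(130, np.int32(19), np.int32(19), np.int32(121), array([663.9, 664. ,   7.6]))
(100, np.int32(18), np.int32(19), np.int32(76), array([510.9, 511.2,   5.4]))
(130, np.int32(19), np.int32(19), np.int32(120), array([510.8, 510.9,   6. ]))
```

The fed bearing is 153 mm from the spare, so it sits at y≈75.6 mm (72.5 to 82.5 counts as inside) and x≈59 mm (49.5 to 64.5). It lies wholly inside the bay, so I'll hand in.

```bash
python3 -c "
from bench import ctrl
print(ctrl.close_job())"
```

```text
the job is handed in; nothing more can be done
None
```

The plunger was pressed to its stop once and sprang back. The one bearing it fed now lies about 3 mm clear of the open edge inside the empty bay, by camera measurement. The spare, jar, screwdriver and block looked unmoved, and the job was handed in at about 15 s of the 48 s allowed.

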